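# Put the parts carrier under the cooling fan

### The arm

A 7-joint arm with a two-finger parallel gripper is mounted at the origin on the work surface. World frame = base frame: x ahead of the robot, y to its left, z up, the work surface at z = 0. Lengths are in m, angles in rad, forces in N, time in s.
With the tool pointing down it reaches from about 0.4 to 0.85 m from the base axis. Payload 10.4 kg.
Tool frame: the origin (TCP) lies between the finger pads; the fingertips stand manip.tip_extent ahead of it and the grasp point (between the pads) lies 6 mm ahead of it (manip.tip_extent is the distance from the TCP to the fingertips, in m); z points along the fingers, y is the line along which they close (so a half turn about z gives the same grasp; the last joint's range is limited). The gripper opens to 85 mm and grips with 20 to 120 N. Pads are 22 mm wide; open, the fingers measure 114 mm over their backs; the gripper's body (76 mm by 85 mm) begins 54 mm behind the grasp point. The pads swing forward as they close: fully open they stand 13 mm farther back than shut.
Start: joints at [-1.157, 0.332, -0.065, 1.46, 0.022, 1.35, -0.088], TCP at [0.264, 0.566, 0.228] pointing down, gripper open.
Joint ranges: [-2.6, 2.6], [-0.5, 2.12], [-1.47, 1.34], [0.16, 2.42], [-1.27, 4.41], [0.06, 2.06], [-2.6, 2.6]. Speed limits (rad/s): [2.22, 2.22, 2.79, 2.79, 3.14, 3.14, 3.14].

### API

Orientations are given as a unit quaternion [x, y, z, w].
In Python, from workcell import get_obs, optics, workorder, manip gives the robot as it stands.
- The arm moves only by the tool jog_arm, never from a script. Its argument "increments" is a list of rows, each a list of 7 numbers: the shift along the tool's x, y, z in m, then the turn, a rotation vector about the tool's x, y, z in rad, then the opening, from -1 (shut) to 1 (fully open). A call has 1 to 5 rows; each row is the pose to reach, as a shift and turn from the pose commanded when the call began, along the tool's axes at that moment; what a row does not reach only later rows make up. A row lasts 1/12 s, in which the tool goes at most 41.7 mm and 7.16 degrees, less where a joint would pass 70% of its speed; a pose out of reach is approached as far as the arm can. A call with a gripper value outside its range is refused whole. The fingers move at their own pace and stop on an object; "grip_force" is the grip in N (left out, the last holds). Time passes only in rows, so rows that repeat a pose let the fingers close. It gives the time, the measured TCP pose, the force, the opening and the grip force at its end, in the units of the state.
- get_obs(): the state, without advancing time (a new reading comes with each control period).
- optics.camera(name): name is "scene" or "top"; returns a dict with "color" (400x640x3 uint8, red, green, blue), "depth" (400x640 float32, m along the optical axis (not along the pixel's ray), 0 where there is no reading), "K" (3x3 intrinsics, pixels), "R" (3x3) and "t" (3): a world point X has camera coordinates R X + t. Camera axes: x right, y down, z forward; pixel columns grow to the right and rows downward; lengths in m; the calibration is good to about 2 mm. A picture is of the moment at which its call begins.
- workorder.hand_in(): hands the job in; it is judged then, once.
The state is a dict: "clock": time; "joint_pos": joint angles; "joint_velocities": joint speeds; "tau": joint torques, N m; "position": TCP position; "ee_rot": TCP orientation; "ft_force": force on the tool from outside, world axes, zero at the start; "torque": the same for the moment, N m; "grip_width": opening from 0.0 (shut) to 1.0 (fully open); "grasp_force": force on a finger pad.
Only numpy, scipy, OpenCV 4.12 (cv2) and the standard library are available. Lean on these libraries where they do the work, as an engineer would, in place of code of your own. Each camera call takes 0.05 s, during which the arm holds its last target. There are 200 camera calls.

### The job

Pull the drawer of the grey drawer unit out to its stop and take the parts carrier from it, keeping the carrier level. Set it down between the guide rails of the cooling station, in front of the low fan bridge, nose first, and slide it along under the bridge until its nose rests against the end stop. Leave it there, leave the drawer open, and do not disturb the other things on the bench.

Things in the scene. Friction and masses are not known exactly. Their poses are not given: they have to be found in the camera images.
- cabinet_drawer0_handle (a point): Middle of the steel bar handle on the only drawer of a fixed grey drawer unit (235 long x 210 wide x 112 mm high). Bar 11 mm thick, 105 mm long along this point's y, 74 mm above the bench, 38 mm below the unit's top, 35 mm in front of the drawer front. The point's -x points out of the unit, the way the drawer opens; it moves with the drawer.
- cabinet_drawer0 (a joint): Travel of the drawer in m: 0 shut, 0.162 fully out at its stop. Inside, the drawer is 190 mm long x 168 mm wide, its floor 25 mm above the bench, its side walls reach 90 mm and its front panel 100 mm above the bench. Open, all of the carrier clears the unit's top plate.
- station_stop (a point): Middle of the end stop of the fixed cooling station, on the upper side of its base plate, 6 mm above the bench. The point's -x points back along the guide, towards the robot. The stop is the face of a grey power box (45 mm long, 66 mm high). The carrier's nose ends here, under the bridge; its fin stays in front of the bridge.
- station_gap (a point): Middle of the near mouth of the gap under the station's low bridge, on the base plate, 75 mm in front of the stop, axes as the stop's. Gap 90 mm wide, 36 mm high; the black fan lying on the bridge reaches 71 mm above the bench. In front of the bridge the plate (130 mm wide) runs on for 180 mm, open above, between two guide rails 14 mm high, 90 mm apart inside, flaring at the near end.
- carrier: Parts carrier: a shallow aluminium tray 130 (x) x 80 (y) x 24 mm high with two rows of small contacts, 0.25 kg, lying in the drawer. Origin at the centre of its underside; +x points to its nose (the end away from the fin, 65 mm ahead of the origin), z up. Upright grip fin on its midline, 40 mm long, 12 mm thick (y), its middle 40 mm behind the origin, top 64 mm above the underside.
- carrier_fin (a point): Grip point in the carrier's fin, 40 mm behind the carrier's origin and 46 mm above its underside (18 mm below the fin's top). The fin is 12 mm thick across the carrier's y.
- screwdriver: Bystander: screwdriver with black handle lying on the bench. Leave alone.
- spool: Bystander: copper-coloured spool, 52 mm across, 40 mm high, origin under its centre. Leave alone.
- flux_bottle: Bystander: white bottle, 48 mm across, 110 mm high, origin under its centre. Leave alone.
- jar: Bystander: glass jar 48 mm across, 50 mm high, on the bench. Leave alone.
- mug: Bystander: white mug, 76 mm across, 85 mm high. Leave alone.
- brush: Bystander: brush lying on the bench. Leave alone.
- parts_bin: Bystander: small open blue bin, 100 x 130 x 50 mm. Leave alone.

How it is judged:
On the way, in this order (a step that is already met when the one before it is completed fails the run):
1. the drawer is pulled out to its stop (within 8 mm) (value of joint cabinet_drawer0 above 0.1536 m), for 0.2 s.
2. the carrier is down between the guide rails, nose first, its nose still 25 mm or more short of the end stop (y of carrier in the frame of station_stop between -0.01 and 0.01 m and z of carrier in the frame of station_stop between -0.006 and 0.006 m and angle between the x axis of carrier and the x axis of station_stop, either way round below 0.12 rad and x of carrier in the frame of station_stop between -0.255 and -0.09 m), for 0.1 s.
At the end, for the whole second after the job is handed in: The carrier lies flat and at rest between the guide rails (within 10 mm of the midline, 0.12 rad of the rails' direction, flat within 0.06 rad and resting on the plate within 6 mm), its nose within 6 mm of the end stop under the bridge, and the drawer is still open (120 mm or more) (y of carrier in the frame of station_stop between -0.01 and 0.01 m and z of carrier in the frame of station_stop between -0.006 and 0.006 m and angle between the x axis of carrier and the x axis of station_stop, either way round below 0.12 rad and x of carrier in the frame of station_stop between -0.071 and -0.061 m and angle between carrier's own z axis and vertical below 0.06 rad and linear speed of carrier below 0.02 m/s and value of joint cabinet_drawer0 above 0.12 m); the robot touches nothing.
It fails at once if the carrier is tipped by more than 0.35 rad (20 degrees) (angle between carrier's own z axis and vertical above 0.35 rad).
It fails at once if another thing on the bench is disturbed (moved more than 40 mm) (distance of any of screwdriver, spool, flux_bottle, jar, mug, brush, parts_bin from where it was at the start of the episode above 0.04 m).
It also fails if it takes over 69 s, if anything falls off the work surface, if the arm or the gripper's body presses on something with over 40 N, if the wrist force passes 120 N, or if a joint passes its speed limit or range.

## Working session

There is one attempt and no reset: what is moved stays moved. The work goes in short steps, Python scripts to look and compute and a tool call to move; the robot and the scene stay as the last step left them, time stands still between calls to the robot, and variables do not carry over. Pictures are saved under pics/ and viewed, at most 10 in all, crops included, and the job is handed in when it is done.

Besides the shell and the picture viewer there is one more tool, called as name(argument=value, ...) on one line, values as JSON. jog_arm: Moves the arm, as the interface text tells. Its arguments: {"type":"object","properties":{"increments":{"type":"array"},"grip_force":{"type":"number"}},"required":["increments"]}

```bash
mkdir -p pics; ls; python3 - <<'E'
from workcell import get_obs, optics, manip
import cv2, numpy as np
for n in ("scene","top"):
    c=optics.camera(n); cv2.imwrite(f"pics/{n}0.png",c["color"][...,::-1]); np.savez(f"{n}0.npz",**c)
    print(n,c["K"].round(1).tolist(),c["R"].round(3).tolist(),c["t"].round(3).tolist())
print(get_obs(), manip.tip_extent)
E
```

```text
pics
scene [[401.8, 0.0, 325.0], [0.0, 401.8, 197.4], [0.0, 0.0, 1.0]] [[0.079, 0.997, 0.008], [0.786, -0.057, -0.616], [-0.614, 0.055, -0.788]] [-0.041, -0.416, 1.642]
top [[420.5, 0.0, 322.1], [0.0, 420.5, 202.8], [0.0, 0.0, 1.0]] [[0.028, -1.0, 0.012], [-0.994, -0.03, -0.106], [0.106, -0.009, -0.994]] [-0.023, 0.602, 1.465]
{'clock': 0.1, 'joint_pos': array([-1.15658728,  0.3328078 , -0.06467191,  1.46086549,  0.02160499,
        1.34990729, -0.0884436 ]), 'joint_velocities': array([ 7.45502561e-04,  1.60529767e-04, -3.21901029e-04, -2.50326825e-03,
       -7.80867326e-04, -6.18689920e-05, -3.52332375e-04]), 'tau': array([ 1.44999045e-03, -6.26748204e+01,  4.88414965e-02, -3.92425525e+01,
        1.63545477e-02,  6.81931211e-03,  6.40673034e-05]), 'position': array([0.26428032, 0.56599359, 0.22749208]), 'ee_rot': array([ 2.16647710e-01,  9.76249636e-01, -6.37848413e-04, -1.04116595e-04]), 'ft_force': array([ 0.09041921, -0.15286283,  0.40966038]), 'torque': array([0.00027854, 0.00055809, 0.01043963]), 'grasp_force': 0.0, 'grip_width': 1.0047093729047305} 0.025
```

View pics/scene0.png

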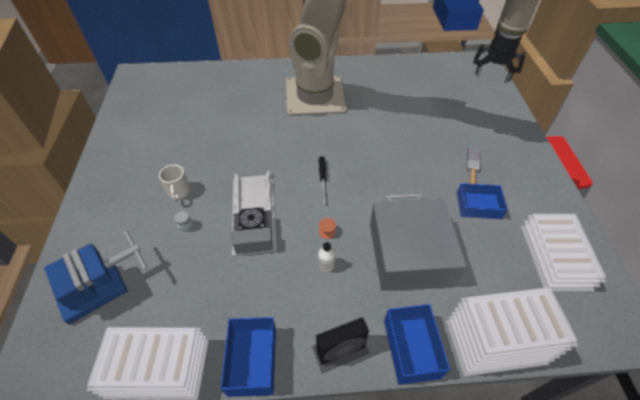

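View pics/top0.png

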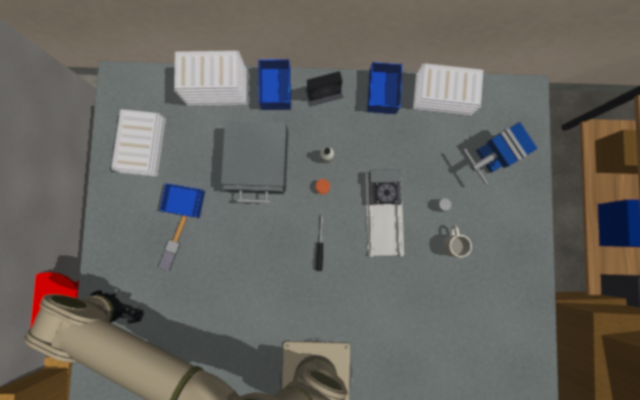

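The scene view shows the drawer unit at about (415,240) with its handle at (404,197), and the station at (253,212). In the top view the unit spans cols 220–287 and rows 122–192, with the handle at (251,197). The station spans cols 366–404 and rows 168–257, with the fan at (386,192).

```bash
cat > h.py <<'E'
import numpy as np, cv2
def pts(c):
    v,u=np.mgrid[0:400,0:640]; K=c["K"]; d=c["depth"]
    X=np.stack([(u-K[0,2])/K[0,0]*d,(v-K[1,2])/K[1,1]*d,d],-1)
    return (X-c["t"])@c["R"]          # R^T (X - t)
def plane(c,uv,z):
    uv=np.atleast_2d(uv).astype(float); K=c["K"]
    r=np.c_[(uv-K[[0,1],2])/K[[0,1],[0,1]],np.ones(len(uv))]@c["R"]
    o=-c["R"].T@c["t"]; return o+r*((z-o[2])/r[:,2])[:,None]
def rect(P,m):
    q=P[m][:,:2].astype(np.float32); (c,s,a)=cv2.minAreaRect(q*1000); return np.round(c,1),np.round(s,1),round(a,2),len(q)
E
python3 - <<'E'
from h import *
for n in("top","scene"):
    c=dict(np.load(n+"0.npz")); P=pts(c); z=P[...,2]; x,y=P[...,0],P[...,1]
    print(n,"bench z",np.median(z[(abs(x-.45)<.05)&(abs(y)<.03)]).round(4))
    cab=(x>.45)&(x<.85)&(y>.05)&(y<.4)
    print("cab top",rect(P,cab&(abs(z-.112)<.008)),np.median(z[cab&(abs(z-.112)<.008)]))
    h=(abs(z-.074)<.012)&(x>.4)&(x<.56)&(y>.05)&(y<.4); print("handle",rect(P,h) if h.sum()>3 else h.sum())
    st=(x>.35)&(x<.75)&(y<-.08)&(y>-.27)
    for lo,hi in((.004,.03),(.012,.024),(.055,.063),(.064,.08)):
        m=st&(z>lo)&(z<hi); print("st",lo,hi,rect(P,m) if m.sum()>3 else 0)
c=dict(np.load("top0.npz"));s=dict(np.load("scene0.npz"))
a=cv2.resize(c["color"][110:265,210:290],None,fx=4,fy=4,interpolation=2)[:560]
b=cv2.resize(c["color"][160:265,350:415],None,fx=5,fy=5,interpolation=2)[:560]
b=cv2.copyMakeBorder(b,0,560-len(b),0,0,0)
cv2.imwrite("pics/crop1.png",np.hstack([a,b])[...,::-1])
E
```

```text
top bench z 1.5208
cab top (array([742.2, 233.5]), array([211.8, 215.7]), 89.77, 3541) 0.1110821618651796
handle 0
st 0.004 0.03 (array([ 550.3, -175.6]), array([188.6, 397.7]), 89.93, 1182)
st 0.012 0.024 (array([ 559.5, -219.6]), array([276.1,  95.8]), 3.71, 189)
st 0.055 0.063 (array([ 665.4, -222.2]), array([121.1,  99.4]), 2.06, 154)
st 0.064 0.08 (array([ 664.1, -223.3]), array([117.9,  99.6]), 4.2, 602)
scene bench z 0.0019
cab top (array([747.8, 231.4]), array([204.3, 212.4]), 0.03, 4715) 0.11180379308927847
handle 0
st 0.004 0.03 (array([ 548. , -175.4]), array([391.6, 188.8]), 0.13, 1329)
st 0.012 0.024 (array([ 571.5, -223. ]), array([311.5,  95.1]), 0.47, 205)
st 0.055 0.063 (array([ 666.6, -223.7]), array([120.3,  97.3]), 2.94, 80)
st 0.064 0.08 (array([ 665.6, -223.8]), array([122. ,  96.1]), 3.46, 943)
```

View pics/crop1.png

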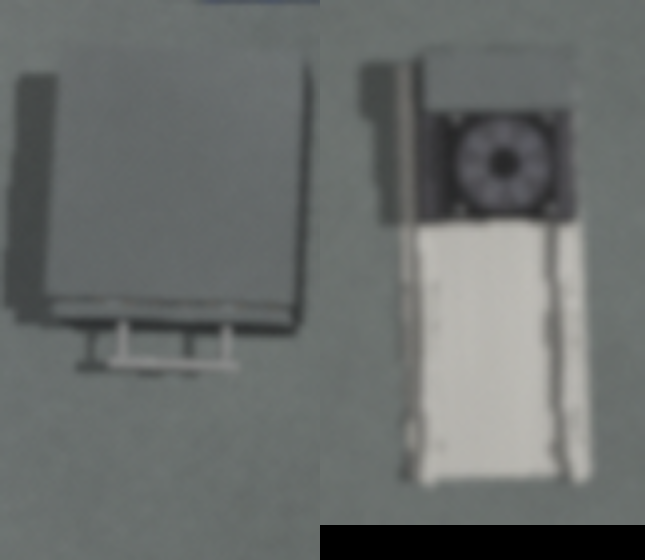

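```bash
cat >> h.py <<'E'
from scipy.spatial.transform import Rotation as Ro
def plan(pos,yaw,n,obs):
    "tool-frame rows from the present pose to a tool-down pose whose closing line (tool y) lies at yaw from world y (mod pi)"
    R0=Ro.from_quat(obs["ee_rot"]); best=None
    for k in(0,np.pi):
        R1=Ro.from_matrix(Ro.from_euler("z",yaw+k).as_matrix()@np.diag([1,-1,-1.]))
        r=(R0.inv()*R1).as_rotvec()
        if best is None or np.linalg.norm(r)<np.linalg.norm(best): best=r
    s=R0.inv().apply(np.array(pos)-obs["position"])
    print("shift",s.round(4),"turn",best.round(4),"j7",obs["joint_pos"][6].round(2),"rows: dist",np.linalg.norm(s)/.0417,"ang",np.degrees(np.linalg.norm(best))/7.16)
    for i in range(1,n+1): print((np.r_[s,best]*min(1,i/n)).round(4).tolist())
E
python3 - <<'E'
from h import *
for n,bx in(("top",(228,194,280,206)),("scene",(378,188,430,204))):
    c=dict(np.load(n+"0.npz")); g=cv2.cvtColor(c["color"],cv2.COLOR_RGB2GRAY).astype(float)
    x0,y0,x1,y1=bx; w=g[y0:y1,x0:x1]
    # bar: brightest row per column, subpixel centroid, where clearly above bench
    L=[]
    for j in range(w.shape[1]):
        col=w[:,j]-np.median(w); i=col.argmax()
        if col[i]>18: 
            k=slice(max(i-1,0),i+2); L.append((x0+j,y0+(np.arange(len(col))[k]*col[k].clip(0)).sum()/col[k].clip(0).sum()))
    X=plane(c,L,.077); print(n,len(L),"\n",X[:,:2].round(3).tolist())
s=dict(np.load("scene0.npz"))
a=cv2.resize(s["color"][165:260,220:290],None,fx=6,fy=6,interpolation=2)
a2=cv2.resize(s["color"][185:225,370:440],None,fx=5,fy=5,interpolation=2); a2=cv2.copyMakeBorder(a2,0,570-200,0,0,0)
cv2.imwrite("pics/crop2.png",np.hstack([a,a2])[...,::-1])
E
```

```text
top 19 
 [[0.599, 0.282], [0.602, 0.279], [0.602, 0.275], [0.599, 0.272], [0.599, 0.268], [0.6, 0.265], [0.6, 0.261], [0.6, 0.258], [0.6, 0.255], [0.6, 0.251], [0.6, 0.248], [0.598, 0.206], [0.598, 0.203], [0.598, 0.199], [0.598, 0.196], [0.598, 0.192], [0.598, 0.189], [0.598, 0.186], [0.598, 0.182]]
scene 32 
 [[0.598, 0.179], [0.598, 0.182], [0.599, 0.185], [0.599, 0.188], [0.599, 0.192], [0.598, 0.195], [0.598, 0.198], [0.599, 0.201], [0.599, 0.204], [0.599, 0.207], [0.599, 0.21], [0.599, 0.213], [0.6, 0.216], [0.6, 0.219], [0.6, 0.222], [0.599, 0.226], [0.599, 0.229], [0.598, 0.232], [0.598, 0.235], [0.599, 0.238], [0.599, 0.247], [0.599, 0.25], [0.599, 0.253], [0.599, 0.257], [0.597, 0.26], [0.599, 0.263], [0.599, 0.266], [0.599, 0.269], [0.6, 0.272], [0.601, 0.275], [0.601, 0.278], [0.601, 0.281]]
```

View pics/crop2.png

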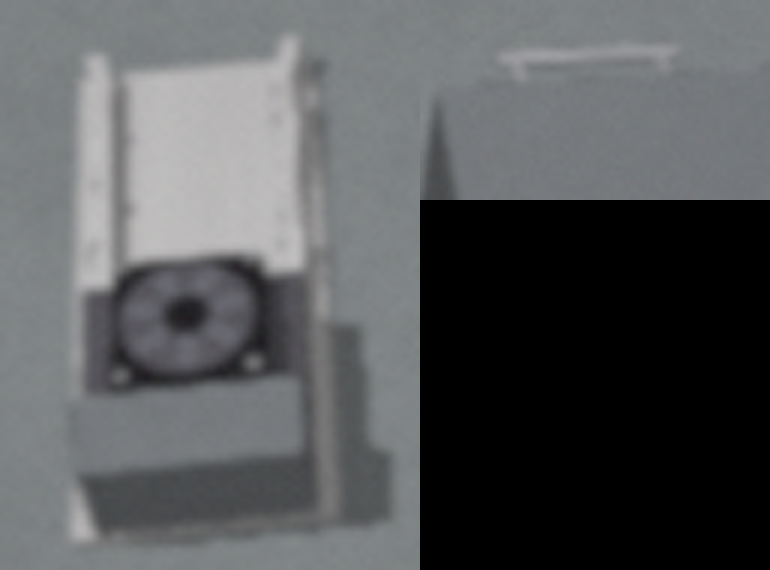

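```bash
python3 - <<'E'
from h import *
from workcell import get_obs
plan([.599,.231,.22],np.pi/2-.02,12,get_obs())
E
```

```text
shift [-0.445  -0.1619  0.0077] turn [-1.100e-03  8.000e-04  1.154e+00] j7 -0.09 rows: dist 11.357748204174081 ang 9.234849369003406
[-0.0371, -0.0135, 0.0006, -0.0001, 0.0001, 0.0962]
[-0.0742, -0.027, 0.0013, -0.0002, 0.0001, 0.1923]
[-0.1113, -0.0405, 0.0019, -0.0003, 0.0002, 0.2885]
[-0.1483, -0.054, 0.0026, -0.0004, 0.0003, 0.3847]
[-0.1854, -0.0675, 0.0032, -0.0005, 0.0003, 0.4808]
[-0.2225, -0.081, 0.0039, -0.0006, 0.0004, 0.577]
[-0.2596, -0.0945, 0.0045, -0.0006, 0.0005, 0.6732]
[-0.2967, -0.108, 0.0052, -0.0007, 0.0005, 0.7694]
[-0.3338, -0.1215, 0.0058, -0.0008, 0.0006, 0.8655]
[-0.3708, -0.135, 0.0064, -0.0009, 0.0007, 0.9617]
[-0.4079, -0.1485, 0.0071, -0.001, 0.0007, 1.0579]
[-0.445, -0.1619, 0.0077, -0.0011, 0.0008, 1.154]
```

jog_arm(increments=[[-0.037,-0.0135,0,0,0,0.096,-0.41],[-0.074,-0.027,0,0,0,0.192,-0.41],[-0.111,-0.0405,0,0,0,0.288,-0.41],[-0.148,-0.054,0,0,0,0.385,-0.41],[-0.185,-0.0675,0,0,0,0.48,-0.41]], grip_force=30)

```text
clock: 0.52
position: [0.4044, 0.4252, 0.228]
ee_rot: [0.445, 0.896, -0.0, -0.0]
ft_force: [0.0, 1.1, -0.6]
grip_width: 0.307
grasp_force: 0.0
```

```bash
python3 - <<'E'
from h import *
from workcell import get_obs
plan([.599,.231,.22],np.pi/2-.02,7,get_obs())
E
```

```text
shift [-0.2724  0.0376  0.008 ] turn [-4.000e-04  1.000e-04  6.693e-01] j7 -0.22 rows: dist 6.596444866516278 ang 5.356111794144522
[-0.0389, 0.0054, 0.0011, -0.0001, 0.0, 0.0956]
[-0.0778, 0.0107, 0.0023, -0.0001, 0.0, 0.1912]
[-0.1167, 0.0161, 0.0034, -0.0002, 0.0, 0.2869]
[-0.1556, 0.0215, 0.0045, -0.0002, 0.0001, 0.3825]
[-0.1946, 0.0268, 0.0057, -0.0003, 0.0001, 0.4781]
[-0.2335, 0.0322, 0.0068, -0.0003, 0.0001, 0.5737]
[-0.2724, 0.0376, 0.008, -0.0004, 0.0001, 0.6693]
```

jog_arm(increments=[[-0.039,0.0054,0.001,0,0,0.096,-0.41],[-0.078,0.0107,0.002,0,0,0.192,-0.41],[-0.117,0.016,0.003,0,0,0.288,-0.41],[-0.156,0.0215,0.004,0,0,0.384,-0.41],[-0.195,0.0268,0.006,0,0,0.48,-0.41]])

```text
clock: 0.93
position: [0.5444, 0.2868, 0.2222]
ee_rot: [0.645, 0.764, 0.0, -0.0]
ft_force: [0.5, 1.5, 0.4]
grip_width: 0.298
grasp_force: 0.0
```

```bash
python3 - <<'E'
from h import *
from workcell import get_obs
plan([.599,.231,.22],np.pi/2-.02,3,get_obs())
E
```

```text
shift [-0.0642  0.0444  0.0022] turn [ 0.000e+00 -1.000e-04  1.894e-01] j7 -0.33 rows: dist 1.8736040417313728 ang 1.5152935687911209
[-0.0214, 0.0148, 0.0007, 0.0, -0.0, 0.0631]
[-0.0428, 0.0296, 0.0014, 0.0, -0.0001, 0.1262]
[-0.0642, 0.0444, 0.0022, 0.0, -0.0001, 0.1894]
```

jog_arm(increments=[[-0.021,0.015,0.001,0,0,0.063,-0.41],[-0.043,0.03,0.001,0,0,0.126,-0.41],[-0.064,0.044,0.002,0,0,0.189,-0.41],[-0.064,0.044,0.002,0,0,0.189,-0.41],[-0.064,0.044,0.002,0,0,0.189,-0.41]])

```text
clock: 1.35
position: [0.5983, 0.2314, 0.2195]
ee_rot: [0.713, 0.701, -0.001, 0.0]
ft_force: [-0.5, 0.4, -0.2]
grip_width: 0.298
grasp_force: 0.0
```

```bash
python3 - <<'E'
from h import *
from workcell import get_obs
o=get_obs(); print(o["position"].round(4)); plan([.599,.231,.083],np.pi/2-.02,5,o)
E
```

```text
[0.5983 0.2314 0.2195]
shift [-0.0002  0.0008  0.1365] turn [-0.0007  0.001   0.0024] j7 -0.37 rows: dist 3.274413243374933 ang 0.021496781542163026
[-0.0, 0.0002, 0.0273, -0.0001, 0.0002, 0.0005]
[-0.0001, 0.0003, 0.0546, -0.0003, 0.0004, 0.001]
[-0.0001, 0.0005, 0.0819, -0.0004, 0.0006, 0.0014]
[-0.0002, 0.0006, 0.1092, -0.0006, 0.0008, 0.0019]
[-0.0002, 0.0008, 0.1365, -0.0007, 0.001, 0.0024]
```

jog_arm(increments=[[0,0,0.025,0,0,0,-0.41],[0,0,0.05,0,0,0,-0.41],[0,0,0.075,0,0,0,-0.41],[0,0,0.085,0,0,0,-0.41],[0,0,0.095,0,0,0,-0.41]])

```text
clock: 1.77
position: [0.5966, 0.2341, 0.1241]
ee_rot: [0.712, 0.703, -0.001, -0.001]
ft_force: [-0.3, -0.3, -1.0]
grip_width: 0.295
grasp_force: 0.0
```

jog_arm(increments=[[0,0,0.01,0,0,0,-0.41],[0,0,0.02,0,0,0,-0.41],[0,0,0.03,0,0,0,-0.41],[0,0,0.041,0,0,0,-0.41],[0,0,0.041,0,0,0,-0.41]])

```text
clock: 2.18
position: [0.5967, 0.2327, 0.0819]
ee_rot: [0.712, 0.702, -0.001, -0.0]
ft_force: [-0.4, -0.4, 0.1]
grip_width: 0.295
grasp_force: 0.0
```

jog_arm(increments=[[0,0,0,0,0,0,-1],[0,0,0,0,0,0,-1],[0,0,0,0,0,0,-1],[0,0,0,0,0,0,-1],[0,0,0,0,0,0,-1]], grip_force=40)

```text
clock: 2.6
position: [0.598, 0.2332, 0.0847]
ee_rot: [0.712, 0.702, 0.0, 0.0]
ft_force: [-0.1, -0.0, 0.2]
grip_width: -0.006
grasp_force: 0.0
```

```bash
python3 - <<'E'
from h import *
from workcell import get_obs, optics
im=[]
for n,(x0,y0) in(("scene",(350,140)),("top",(200,130))):
    c=optics.camera(n); np.savez(n+"1.npz",**c); im.append(cv2.resize(c["color"][y0:y0+100,x0:x0+100],None,fx=4,fy=4,interpolation=2))
cv2.imwrite("pics/g1.png",np.hstack(im)[...,::-1]); o=get_obs(); print(o)
E
```

```text
{'clock': 2.7, 'joint_pos': array([-0.67239777,  0.48719318,  0.3014576 ,  1.58958838, -0.15770447,
        1.08829436, -0.34566877]), 'joint_velocities': array([-0.00118006,  0.00076129, -0.00188561,  0.00103347, -0.00081752,
       -0.00074553, -0.00061639]), 'tau': array([ 8.52857251e-03, -6.62359786e+01,  6.81967199e+00, -3.51939940e+01,
        1.52811909e-02,  2.61570985e-04, -2.29742263e-04]), 'position': array([0.59792903, 0.23313281, 0.08450237]), 'ee_rot': array([7.12388185e-01, 7.01785585e-01, 2.56181237e-04, 3.35744547e-05]), 'ft_force': array([-0.0264694 ,  0.15311001,  1.25101256]), 'torque': array([-0.02108256,  0.03184551,  0.00537684]), 'grasp_force': 0.0, 'grip_width': -0.0014942999571237563}
```

View pics/g1.png

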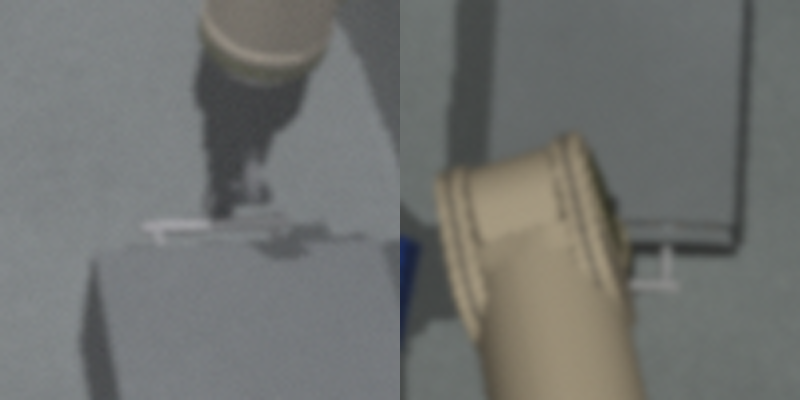

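```bash
python3 - <<'E'
from h import *
c=dict(np.load("scene1.npz")); P=pts(c); g=c["color"].sum(-1)
for v in range(172,202,2):
    print(v,[ (u,*(P[v,u]*1000).round().astype(int).tolist(),int(g[v,u])) for u in (402,406,410,414,418)])
E
```

```text
172 [(402, 591, 214, 176, 212), (406, 629, 211, 219, 206), (410, 636, 219, 226, 205), (414, 637, 230, 226, 199), (418, 633, 242, 221, 229)]
174 [(402, 592, 215, 168, 214), (406, 614, 218, 193, 206), (410, 634, 221, 216, 203), (414, 636, 232, 216, 205), (418, 450, 327, -1, 308)]
176 [(402, 590, 218, 157, 213), (406, 616, 219, 186, 200), (410, 636, 222, 209, 212), (414, 637, 233, 210, 207), (418, 460, 324, 0, 344)]
178 [(402, 604, 213, 165, 250), (406, 617, 220, 180, 203), (410, 636, 224, 200, 216), (414, 637, 235, 201, 237), (418, 469, 322, 0, 366)]
180 [(402, 607, 214, 160, 255), (406, 620, 220, 175, 209), (410, 642, 223, 199, 218), (414, 640, 235, 197, 284), (418, 475, 322, -4, 380)]
182 [(402, 611, 213, 155, 249), (406, 615, 224, 159, 205), (410, 639, 225, 187, 229), (414, 485, 305, -1, 349), (418, 486, 319, -1, 377)]
184 [(402, 603, 218, 136, 281), (406, 606, 229, 139, 207), (410, 642, 225, 182, 249), (414, 493, 303, -1, 353), (418, 494, 317, -2, 381)]
186 [(402, 607, 218, 132, 271), (406, 618, 226, 144, 213), (410, 646, 226, 178, 267), (414, 644, 238, 175, 320), (418, 503, 315, -
[... 260 characters left out ...]
(418, 520, 311, -1, 356)]
192 [(402, 607, 223, 104, 272), (406, 611, 233, 108, 200), (410, 528, 282, 0, 364), (414, 529, 295, 0, 363), (418, 531, 308, 2, 364)]
194 [(402, 608, 224, 95, 315), (406, 613, 234, 100, 256), (410, 601, 252, 83, 353), (414, 598, 265, 80, 348), (418, 599, 278, 79, 345)]
196 [(402, 603, 227, 79, 400), (406, 603, 240, 77, 347), (410, 601, 253, 75, 342), (414, 605, 264, 78, 344), (418, 605, 277, 76, 335)]
198 [(402, 550, 251, -1, 378), (406, 554, 263, 3, 382), (410, 553, 277, 1, 372), (414, 553, 290, -1, 369), (418, 613, 275, 78, 310)]
200 [(402, 557, 250, -3, 361), (406, 636, 229, 101, 369), (410, 634, 242, 98, 369), (414, 636, 254, 99, 318), (418, 638, 265, 101, 288)]
```

```bash
python3 - <<'E'
from h import *
o=np.array([.2643,.566]); yv=np.array([.423,.906])
for n in("scene0","top0","scene1"):
    c=dict(np.load(n+".npz")); P=pts(c)
    if n=="scene1": o=np.array([.598,.2331]); yv=np.array([1,-.015])
    d=P[...,:2]-o; a=d@yv; b=d@np.array([yv[1],-yv[0]])
    m=(abs(a)<.075)&(abs(b)<.05)&(P[...,2]>(.1 if n!="scene1" else .065))&(P[...,2]<.4)&(c["depth"]>0)
    for z0 in np.arange(.06,.30,.01):
        k=m&(abs(P[...,2]-z0)<.005)
        if k.any(): print(n,z0.round(3),k.sum(),"a",a[k].min().round(3),a[k].max().round(3),"b",b[k].min().round(3),b[k].max().round(3))
E
```

```text
scene0 0.24 3 a -0.049 0.047 b 0.004 0.01
scene0 0.25 17 a -0.055 0.051 b -0.008 0.015
scene0 0.26 26 a -0.058 0.054 b -0.007 0.015
scene0 0.27 27 a -0.059 0.053 b -0.003 0.017
scene0 0.28 26 a -0.057 0.057 b -0.004 0.016
scene0 0.29 59 a -0.072 0.07 b -0.014 0.018
top0 0.24 1 a -0.047 -0.047 b 0.01 0.01
top0 0.25 9 a -0.053 0.048 b 0.005 0.012
top0 0.26 15 a -0.057 0.049 b 0.006 0.013
top0 0.27 8 a -0.057 0.045 b 0.007 0.013
top0 0.28 7 a -0.056 0.049 b 0.007 0.013
top0 0.29 31 a -0.074 0.063 b -0.009 0.014
scene1 0.07 20 a -0.002 0.011 b -0.048 0.039
scene1 0.08 101 a -0.003 0.02 b -0.049 0.049
scene1 0.09 3 a 0.005 0.034 b -0.02 0.014
scene1 0.1 57 a -0.008 0.042 b -0.049 0.048
scene1 0.11 238 a -0.002 0.075 b -0.049 0.049
scene1 0.12 16 a -0.005 0.074 b -0.045 0.042
scene1 0.13 7 a -0.013 0.014 b 0.013 0.016
scene1 0.14 25 a -0.04 0.033 b -0.002 0.017
scene1 0.15 21 a -0.04 0.039 b -0.001 0.019
scene1 0.16 24 a -0.008 0.047 b 0.009 0.02
scene1 0.17 27 a -0.018 0.056 b -0.009 0.021
scene1 0.18 62 a -0.008 0.064 b -0.009 0.022
scene1 0.19 45 a 0.013 0.053 b -0.016 0.023
scene1 0.2 31 a 0.014 0.044 b -0.008 0.021
scene1 0.21 25 a 0.028 0.041 b -0.007 0.013
scene1 0.22 52 a 0.004 0.039 b -0.029 0.04
scene1 0.23 72 a -0.013 0.039 b -0.03 0.04
scene1 0.24 70 a 0.001 0.039 b -0.027 0.041
scene1 0.25 82 a -0.007 0.039 b -0.028 0.04
scene1 0.26 98 a -0.006 0.038 b -0.026 0.04
scene1 0.27 3 a 0.024 0.032 b 0.011 0.035
scene1 0.28 86 a -0.009 0.045 b -0.034 0.045
scene1 0.29 75 a 0.001 0.044 b -0.035 0.045
```

The closed tips sit about 25 mm higher than the reported TCP implies: the cameras put the open tips at z≈0.238 in the start pose. I'll back off, reopen, check the tip height again, and go in deeper.

jog_arm(increments=[[0,0,-0.02,0,0,0,-1],[0,0,-0.04,0,0,0,-0.41],[0,0,-0.04,0,0,0,-0.41],[0,0,-0.04,0,0,0,-0.41],[0,0,-0.04,0,0,0,-0.41]])

```text
clock: 3.12
position: [0.5975, 0.233, 0.1238]
ee_rot: [0.712, 0.702, -0.0, -0.0]
ft_force: [-0.1, 0.0, -0.6]
grip_width: 0.296
grasp_force: 0.0
```

```bash
python3 - <<'E'
from h import *
from workcell import get_obs, optics
c=optics.camera("scene"); o=get_obs(); print(o["position"],o["grip_width"])
P=pts(c); d=P-o["position"]; g=c["color"].astype(int)
m=(abs(d[...,0])<.05)&(abs(d[...,1])<.03)&(d[...,2]<.1)&(P[...,2]>.09)
v,u=np.nonzero(m)
for i in range(v.min(),v.max()+1,1):
    k=v==i
    if k.any(): print(i,[(int(a),*(P[i,a]*1000).round().astype(int).tolist(),int(g[i,a].sum())) for a in u[k][::2]])
cv2.imwrite("pics/g2.png",cv2.resize(c["color"][120:220,360:460],None,fx=5,fy=5,interpolation=2)[...,::-1])
E
```

```text
[0.59730942 0.23296519 0.12337954] 0.2925408284514521
159 [(402, 552, 220, 188, 300)]
160 [(402, 558, 218, 191, 289)]
161 [(402, 557, 219, 186, 295), (404, 588, 214, 218, 202)]
162 [(402, 559, 219, 183, 283), (404, 588, 214, 215, 203), (406, 590, 219, 216, 200)]
163 [(401, 558, 218, 178, 332), (403, 581, 215, 204, 230)]
164 [(401, 559, 218, 175, 343), (403, 585, 214, 203, 236)]
165 [(402, 564, 220, 176, 319), (404, 587, 217, 201, 215)]
166 [(403, 587, 214, 197, 280), (405, 611, 211, 223, 201)]
167 [(403, 584, 216, 189, 281), (405, 614, 211, 222, 207), (419, 617, 249, 223, 244)]
168 [(402, 569, 220, 169, 342), (404, 582, 221, 183, 220), (406, 617, 213, 222, 206), (408, 617, 218, 221, 210)]
169 [(402, 579, 217, 176, 328), (404, 582, 221, 178, 213), (406, 620, 212, 221, 209), (408, 617, 219, 217, 206)]
170 [(402, 577, 218, 169, 329), (404, 582, 222, 174, 226), (406, 621, 213, 218, 207), (408, 617, 220, 213, 207)]
171 [(403, 582, 220, 170, 294), (405, 614, 213, 206, 219), (407, 617, 218, 209, 202), (409, 626, 220, 219, 207)]
172 [(403, 581, 221, 164, 320), (405, 616, 213, 205, 233), (407
[... 2080 characters left out ...]
219, 137, 356), (405, 618, 224, 140, 281), (407, 621, 228, 143, 210), (409, 625, 232, 148, 212)]
188 [(403, 619, 218, 138, 371), (405, 622, 223, 141, 287), (407, 622, 228, 141, 222), (409, 625, 233, 144, 230)]
189 [(404, 616, 223, 129, 355), (406, 624, 225, 139, 285), (408, 623, 232, 136, 280)]
200 [(406, 634, 230, 98, 368), (408, 634, 236, 98, 373), (410, 635, 242, 99, 372), (412, 633, 249, 96, 374), (414, 634, 255, 96, 378), (416, 634, 261, 96, 365)]
201 [(397, 635, 203, 98, 383), (399, 636, 209, 98, 374), (401, 637, 214, 100, 358), (403, 639, 220, 101, 357), (405, 638, 226, 99, 364), (407, 642, 230, 105, 365), (409, 636, 239, 95, 365), (411, 647, 240, 110, 365), (417, 647, 258, 108, 355)]
```

View pics/g2.png

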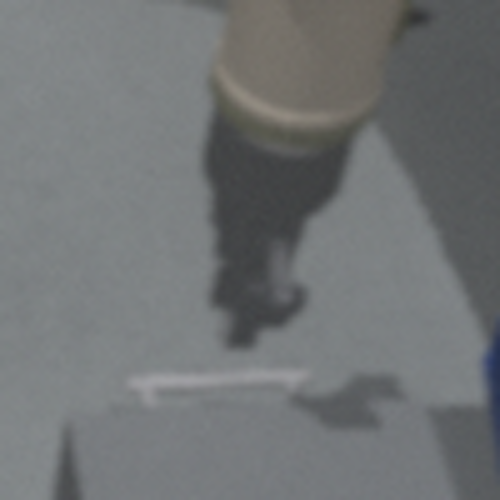

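The picture shows the open fingers straddling the bar line, with tips at crop (235,345), z≈0.128 by depth. The bar is at crop (130–305,378). The tips really sit about level with the reported TCP, so I'll go about 66 mm further down.

jog_arm(increments=[[0,0,0.02,0,0,0,-0.41],[0,0,0.035,0,0,0,-0.41],[0,0,0.045,0,0,0,-0.41],[0,0,0.055,0,0,0,-0.41],[0,0,0.055,0,0,0,-0.41]])

```text
clock: 3.58
position: [0.5965, 0.2325, 0.0666]
ee_rot: [0.712, 0.702, -0.002, -0.001]
ft_force: [0.2, 0.6, 0.0]
grip_width: 0.296
grasp_force: 0.0
```

jog_arm(increments=[[0,0,0.005,0,0,0,-0.41],[0,0,0.011,0,0,0,-0.41],[0,0,0.011,0,0,0,-1],[0,0,0.011,0,0,0,-1],[0,0,0.011,0,0,0,-1]])

```text
clock: 4.0
position: [0.5976, 0.233, 0.0579]
ee_rot: [0.712, 0.702, -0.0, -0.0]
ft_force: [1.5, 0.7, -6.7]
grip_width: 0.113
grasp_force: 38.9
```

jog_arm(increments=[[0,0,0,0,0,0,-1],[0,0,0,0,0,0,-1]])

```text
clock: 4.17
position: [0.5975, 0.233, 0.0579]
ee_rot: [0.712, 0.702, -0.0, -0.0]
ft_force: [-0.4, 0.4, -7.1]
grip_width: 0.11
grasp_force: 38.9
```

jog_arm(increments=[[0,-0.01,0,0,0,0,-1],[0,-0.025,0,0,0,0,-1],[0,-0.045,0,0,0,0,-1],[0,-0.065,0,0,0,0,-1],[0,-0.085,0,0,0,0,-1]])

```text
clock: 4.58
position: [0.512, 0.2334, 0.0578]
ee_rot: [0.713, 0.702, -0.0, 0.0]
ft_force: [1.6, -0.9, -7.4]
grip_width: 0.11
grasp_force: 39.9
```

jog_arm(increments=[[0,-0.02,0,0,0,0,-1],[0,-0.04,0,0,0,0,-1],[0,-0.055,0,0,0,0,-1],[0,-0.068,0,0,0,0,-1],[0,-0.075,0,0,0,0,-1]])

```text
clock: 5.0
position: [0.4365, 0.2339, 0.0579]
ee_rot: [0.712, 0.702, -0.001, 0.0]
ft_force: [30.4, -4.6, -17.5]
grip_width: 0.108
grasp_force: 40.0
```

jog_arm(increments=[[0,-0.004,0,0,0,0,-1],[0,-0.006,0,0,0,0,-1],[0,-0.006,0,0,0,0,-1],[0,-0.006,0,0,0,0,-1]])

```text
clock: 5.33
position: [0.4366, 0.2339, 0.0582]
ee_rot: [0.713, 0.701, 0.003, 0.003]
ft_force: [26.6, -0.5, -31.5]
grip_width: 0.108
grasp_force: 39.2
```

jog_arm(increments=[[0,0.005,0,0,0,0,-1],[0,0.005,0,0,0,0,-0.41],[0,0.005,0,0,0,0,-0.41],[0,0.005,-0.005,0,0,0,-0.41],[0,0.005,-0.03,0,0,0,-0.41]])

```text
clock: 5.75
position: [0.4348, 0.2349, 0.0863]
ee_rot: [0.712, 0.702, -0.002, -0.0]
ft_force: [0.6, 0.1, 0.2]
grip_width: 0.296
grasp_force: 0.0
```

jog_arm(increments=[[0,0,-0.03,0,0,0,-0.41],[0,0,-0.06,0,0,0,-0.41],[0.02,0,-0.1,0,0,0,-0.2],[0.04,0,-0.13,0,0,0,-0.2],[0.08,0,-0.14,0,0,0,-0.2]])

```text
clock: 6.17
position: [0.4405, 0.3146, 0.2355]
ee_rot: [0.714, 0.7, 0.004, 0.0]
ft_force: [3.0, 0.2, 1.2]
grip_width: 0.403
grasp_force: 0.0
```

```bash
python3 - <<'E'
from h import *
from workcell import get_obs, optics
o=get_obs(); print(o["position"],o["ee_rot"])
im=[]
for n,(x0,y0,w,h) in(("scene",(350,120,130,130)),("top",(200,150,110,110))):
    c=optics.camera(n); np.savez(n+"2.npz",**c); im.append(cv2.resize(c["color"][y0:y0+h,x0:x0+w],(400,400),interpolation=2))
cv2.imwrite("pics/d1.png",np.hstack(im)[...,::-1])
E
```

```text
[0.44052242 0.31462591 0.23548381] [7.14097014e-01 7.00032589e-01 4.44576941e-03 2.52841595e-04]
```

View pics/d1.png

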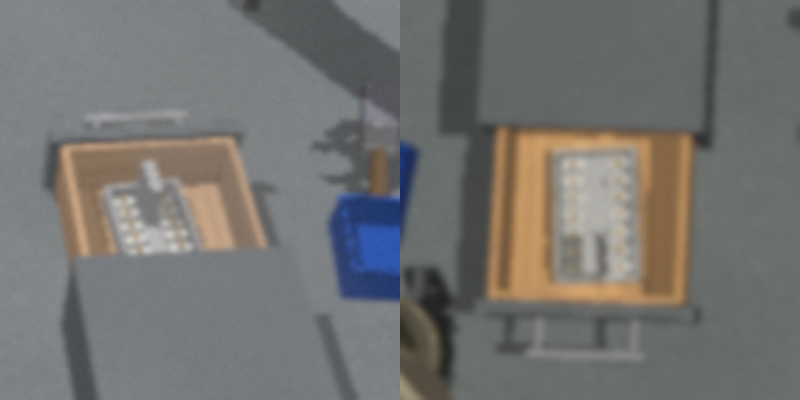

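The drawer is fully open and the carrier is in it, nose away from the robot. In the top crop its fin is at about (595,255), towards the robot. In the scene crop the fin is at (150,175).

```bash
python3 - <<'E'
from h import *
for n in("top","scene"):
    c=dict(np.load(n+"2.npz")); P=pts(c); x,y,z=P[...,0],P[...,1],P[...,2]
    hsv=cv2.cvtColor(c["color"],cv2.COLOR_RGB2HSV)
    reg=(x>.465)&(x<.64)&(y>.165)&(y<.30)
    grey=hsv[...,1]<60
    f=reg&(z>.072)&(z<.098)&grey
    print(n,"fin",f.sum(),rect(P,f), "z max/med",np.percentile(z[f],[50,95]).round(4), P[f].mean(0).round(4))
    r=cv2.minAreaRect(np.argwhere(f)[:,::-1].astype(np.float32)); q=plane(c,cv2.boxPoints(r),.089); print("fin top box",q[:,:2].round(4).tolist())
    t=reg&grey&(z>.035)&(z<.065)
    print("tray",rect(P,t),np.median(z[t]).round(4))
    cn=max(cv2.findContours((reg&grey&(z>.035)).astype(np.uint8),0,2)[0],key=cv2.contourArea)
    r=cv2.minAreaRect(cn); print("tray box@.049",plane(c,cv2.boxPoints(r),.049)[:,:2].round(4).tolist())
    # white-ish elements of station: edges later
    g=c["color"].astype(int).sum(-1); st=(x>.36)&(x<.75)&(y<-.12)&(y>-.34)
    w=st&(g>540)&(z<.04); 
    for k in np.unique(np.argwhere(w)[:,0])[::5]:
        cols=np.nonzero(w[k])[0]; a=plane(c,[[cols[0]-.5,k],[cols[-1]+.5,k]],.006)[:,:2].round(4).tolist(); print(k,cols[0],cols[-1],a)
E
```

```text
top fin 123 (array([483.7, 238.6]), array([101. , 104.7]), 39.83, 123) z max/med [0.0926 0.0977] [0.4984 0.2358 0.0905]
fin top box [[0.4897, 0.3104], [0.5557, 0.2304], [0.4785, 0.1669], [0.4133, 0.2468]]
tray (array([554.5, 232.6]), array([165.2,  80.8]), 4.88, 338) 0.0424
tray box@.049 [[0.6338, 0.2784], [0.6362, 0.1975], [0.5095, 0.1921], [0.5071, 0.2722]]
207 390 391 [[0.597, -0.2501], [0.5972, -0.2574]]
212 372 399 [[0.5768, -0.1851], [0.5798, -0.2866]]
217 388 392 [[0.5604, -0.2433], [0.5609, -0.2614]]
222 379 392 [[0.5413, -0.2109], [0.5428, -0.2616]]
227 379 392 [[0.5233, -0.2112], [0.5248, -0.2618]]
232 380 392 [[0.5054, -0.2151], [0.5067, -0.262]]
237 389 392 [[0.4884, -0.2478], [0.4888, -0.2622]]
242 390 391 [[0.4705, -0.2516], [0.4707, -0.2588]]
247 389 390 [[0.4526, -0.2482], [0.4528, -0.2554]]
scene fin 164 (array([486.6, 234.3]), array([101.6, 101.7]), 40.05, 164) z max/med [0.0919 0.0975] [0.506  0.235  0.0908]
fin top box [[0.4796, 0.1614], [0.3815, 0.2391], [0.4799, 0.3032], [0.5696, 0.2257]]
tray (array([545.5, 233.3]), array([106.4,  89.1]), 3.16, 405) 0.0417
tray box@.049 [[0.0201, 0.4142], [-0.7153, 0.7402], [-0.6431, 0.8167], [0.0653, 0.4786]]
174 267 267 [[0.4192, -0.1923], [0.4194, -0.1889]]
179 235 264 [[0.4339, -0.2994], [0.4412, -0.1987]]
184 235 267 [[0.4561, -0.2981], [0.464, -0.1885]]
189 234 268 [[0.4775, -0.3002], [0.4858, -0.185]]
194 234 267 [[0.4988, -0.2989], [0.5068, -0.1881]]
199 234 268 [[0.5196, -0.2976], [0.5278, -0.1847]]
204 234 269 [[0.5401, -0.2964], [0.5485, -0.1813]]
209 235 237 [[0.5604, -0.292], [0.5611, -0.2825]]
```

```bash
python3 - <<'E'
from h import *
from workcell import get_obs
for n in("top","scene"):
    c=dict(np.load(n+"2.npz")); P=pts(c); x,y,z=P[...,0],P[...,1],P[...,2]
    hsv=cv2.cvtColor(c["color"],cv2.COLOR_RGB2HSV)
    f=(x>.495)&(x<.58)&(y>.20)&(y<.27)&(z>.075)&(z<.098)&(hsv[...,1]<80)
    print(n,"fin",rect(P,f),np.median(P[f],0).round(4),"bbox mid",((P[f].max(0)+P[f].min(0))/2).round(4))
    # depth-based station: rail tops and box/fan
    st=(x>.38)&(x<.75)&(y<-.14)&(y>-.33)
    m=st&(z>.05)&(z<.08); print("fanbox",rect(P,m))
    box=m&(z>.062)&(z<.0685)&(x>.66); print(rect(P,box))
    for xx in np.arange(.43,.60,.03):
        k=st&(abs(x-xx)<.006); o=np.argsort(y[k]); 
        print(xx.round(2),[(int(a),int(b)) for a,b in zip(y[k][o]*1000,z[k][o]*1000)][::2])
plan([.532,.2333,.2],.042,4,get_obs())
E
```

```text
top fin (array([533.7, 231. ]), array([34.9, 11.1]), 3.32, 43) [0.5339 0.2303 0.0876] bbox mid [0.5337 0.2311 0.0878]
fanbox (array([ 665.6, -227.4]), array([121.6, 110.5]), 2.5, 905)
(array([ 692.8, -225.6]), array([ 64.5, 109.7]), 1.68, 321)
0.43 [(-329, 4), (-327, -1), (-324, -3), (-322, 2), (-320, -1), (-317, -7), (-316, -3), (-312, 0), (-309, -4), (-308, 1), (-305, -1), (-300, 5), (-297, 20), (-294, 18), (-292, 11), (-291, 16), (-288, 12), (-287, 18), (-286, 20), (-285, 9), (-283, 2), (-282, 5), (-280, 0), (-279, 5), (-276, 2), (-275, 2), (-272, 2), (-270, 10), (-268, 2), (-267, 7), (-264, 4), (-264, 5), (-261, 1), (-261, 3), (-258, 2), (-256, 11), (-254, 4), (-253, 7), (-250, 1), (-250, 5), (-247, 3), (-243, 0), (-242, 10), (-239, 3), (-236, 2), (-232, 5), (-231, 9), (-228, 5), (-224, 8), (-223, 13), (-221, 5), (-217, 7), (-217, 11), (-214, 6), (-211, 2), (-210, 9), (-206, 6), (-204, -3), (-203, 6), (-200, 3), (-197, 1), (-196, 5), (-191, 15), (-187, 15), (-187, 21), (-184, 15), (-181, 11), (-180, 18), (-178, 2), (-175, 1), (-174, 8), (-171, 0), (-168, -4), (-168, -2), (-165, -
[... 9986 characters left out ...]
, 1), (-306, 0), (-305, 1), (-303, -3), (-301, 3), (-297, 8), (-287, 18), (-286, 25), (-283, 21), (-281, 18), (-280, 22), (-187, 22), (-184, 23), (-179, 9), (-176, 6), (-176, 7), (-173, 5), (-173, 6), (-170, 4), (-170, 6), (-167, 0), (-167, 0), (-164, -4), (-161, -2), (-160, 3), (-158, 0), (-155, -2), (-154, 5), (-151, 3), (-148, 0), (-145, 0), (-145, 3), (-142, 2)]
shift [-0.0888  0.0958  0.0316] turn [-0.0023 -0.0077  1.5212] j7 -0.7 rows: dist 3.2217081205837967 ang 12.172923157401218
[-0.0222, 0.0239, 0.0079, -0.0006, -0.0019, 0.3803]
[-0.0444, 0.0479, 0.0158, -0.0011, -0.0038, 0.7606]
[-0.0666, 0.0718, 0.0237, -0.0017, -0.0058, 1.1409]
[-0.0888, 0.0958, 0.0316, -0.0023, -0.0077, 1.5212]
```

```bash
sed -i 's/for k in(0,np.pi)/for k in(ks if ks else (0,np.pi))/; s/def plan(pos,yaw,n,obs)/def plan(pos,yaw,n,obs,ks=None)/' h.py; python3 - <<'E'
from h import *
from workcell import get_obs
A=[]
for n in("top","scene"):
    c=dict(np.load(n+"2.npz")); P=pts(c); x,y,z=P[...,0],P[...,1],P[...,2]
    r=(x>.43)&(x<.575)&(z>.015)&(z<.026)
    fs=[]
    for lo,hi in((-.205,-.165),(-.31,-.27)):
        m=r&(y>lo)&(y<hi); f=np.polyfit(x[m]-.5,y[m],1); fs.append(f); print(n,m.sum(),f.round(4))
    print("mid",np.mean(fs,0).round(4))
o=get_obs(); print(o["joint_pos"].round(2))
plan([.532,.232,.18],.045,15,o)
E
```

```text
top 105 [ 0.0495 -0.1851]
top 100 [ 0.0571 -0.2856]
mid [ 0.0533 -0.2354]
scene 108 [ 0.0442 -0.1874]
scene 113 [ 0.0597 -0.2881]
mid [ 0.0519 -0.2378]
[-0.93  0.14  0.23  1.69 -0.04  1.31 -0.7 ]
shift [-0.0902  0.0957  0.0516] turn [-0.0023 -0.0077  1.5182] j7 -0.7 rows: dist 3.3876264728824923 ang 12.148916878413766
[-0.006, 0.0064, 0.0034, -0.0002, -0.0005, 0.1012]
[-0.012, 0.0128, 0.0069, -0.0003, -0.001, 0.2024]
[-0.018, 0.0191, 0.0103, -0.0005, -0.0015, 0.3036]
[-0.0241, 0.0255, 0.0137, -0.0006, -0.002, 0.4048]
[-0.0301, 0.0319, 0.0172, -0.0008, -0.0026, 0.5061]
[-0.0361, 0.0383, 0.0206, -0.0009, -0.0031, 0.6073]
[-0.0421, 0.0447, 0.0241, -0.0011, -0.0036, 0.7085]
[-0.0481, 0.051, 0.0275, -0.0012, -0.0041, 0.8097]
[-0.0541, 0.0574, 0.0309, -0.0014, -0.0046, 0.9109]
[-0.0601, 0.0638, 0.0344, -0.0015, -0.0051, 1.0121]
[-0.0662, 0.0702, 0.0378, -0.0017, -0.0056, 1.1133]
[-0.0722, 0.0766, 0.0412, -0.0018, -0.0061, 1.2145]
[-0.0782, 0.0829, 0.0447, -0.002, -0.0067, 1.3158]
[-0.0842, 0.0893, 0.0481, -0.0021, -0.0072, 1.417]
[-0.0902, 0.0957, 0.0516, -0.0023, -0.0077, 1.5182]
```

jog_arm(increments=[[-0.018,0.019,0,0,0,-0.12,-0.2],[-0.036,0.038,0,0,0,-0.24,-0.2],[-0.054,0.057,0,0,0,-0.36,-0.2],[-0.072,0.076,0,0,0,-0.48,-0.2],[-0.09,0.0957,0,0,0,-0.6,-0.2]])

```text
clock: 6.68
position: [0.5328, 0.2238, 0.2291]
ee_rot: [0.47, 0.883, 0.001, 0.0]
ft_force: [0.3, 0.1, -0.3]
grip_width: 0.404
grasp_force: 0.0
```

jog_arm(increments=[[0,0,0,0,0,-0.12,-0.2],[0,0,0,0,0,-0.24,-0.2],[0,0,0,0,0,-0.36,-0.2],[0,0,0,0,0,-0.48,-0.2],[0,0,0,0,0,-0.6,-0.2]])

```text
clock: 7.1
position: [0.5321, 0.2246, 0.229]
ee_rot: [0.188, 0.982, 0.001, 0.0]
ft_force: [0.1, 0.4, 0.5]
grip_width: 0.401
grasp_force: 0.0
```

jog_arm(increments=[[0,0,0.01,0,0,-0.12,-0.2],[0,0,0.03,0,0,-0.24,-0.2],[0,0,0.05,0,0,-0.36,-0.2],[0,0,0.05,0,0,-0.42,-0.2],[0,0,0.05,0,0,-0.42,-0.2]])

```text
clock: 7.52
position: [0.5315, 0.2243, 0.1778]
ee_rot: [-0.019, 1.0, -0.0, -0.001]
ft_force: [-0.0, 0.4, 1.5]
grip_width: 0.403
grasp_force: 0.0
```

```bash
python3 - <<'E'
from h import *
from workcell import get_obs
o=get_obs(); print(o["joint_pos"].round(2),o["position"].round(4),o["ee_rot"].round(4))
plan([.532,.232,.053],.045,3,o)
E
```

```text
[-0.63  0.26  0.17  1.67 -0.05  1.22  1.17] [0.5315 0.2243 0.1778] [-1.890e-02  9.998e-01 -1.000e-04 -7.000e-04]
shift [-0.001   0.0077  0.1248] turn [-0.0002 -0.0014 -0.0072] j7 1.17 rows: dist 2.9982961393391343 ang 0.05879897829229368
[-0.0003, 0.0026, 0.0416, -0.0001, -0.0005, -0.0024]
[-0.0006, 0.0051, 0.0832, -0.0001, -0.0009, -0.0048]
[-0.001, 0.0077, 0.1248, -0.0002, -0.0014, -0.0072]
```

jog_arm(increments=[[-0.001,0.0077,0.02,0,-0.001,-0.007,-0.2],[-0.001,0.0077,0.04,0,-0.001,-0.007,-0.2],[-0.001,0.0077,0.06,0,-0.001,-0.007,-0.2],[-0.001,0.0077,0.07,0,-0.001,-0.007,-0.2],[-0.001,0.0077,0.08,0,-0.001,-0.007,-0.2]])

```text
clock: 7.93
position: [0.5332, 0.2321, 0.0984]
ee_rot: [-0.02, 1.0, 0.0, 0.001]
ft_force: [-0.2, 0.5, 0.5]
grip_width: 0.401
grasp_force: 0.0
```

jog_arm(increments=[[0,0,0.015,0,0,0,-0.2],[0,0,0.03,0,0,0,-0.2],[0,0,0.04,0,0,0,-0.2],[0,0,0.044,0,0,0,-0.2],[0,0,0.044,0,0,0,-0.2]])

```text
clock: 8.35
position: [0.533, 0.2318, 0.0539]
ee_rot: [-0.02, 1.0, -0.0, 0.0]
ft_force: [-0.8, -0.6, -0.9]
grip_width: 0.399
grasp_force: 0.0
```

jog_arm(increments=[[0,0,0,0,0,0,-1],[0,0,0,0,0,0,-1],[0,0,0,0,0,0,-1],[0,0,0,0,0,0,-1],[0,0,0,0,0,0,-1]], grip_force=50)

```text
clock: 8.77
position: [0.5338, 0.2322, 0.0553]
ee_rot: [-0.021, 1.0, 0.001, 0.001]
ft_force: [-0.7, 1.0, 6.1]
grip_width: 0.134
grasp_force: 50.8
```

jog_arm(increments=[[0,0,-0.004,0,0,0,-1],[0,0,-0.015,0,0,0,-1],[0,0,-0.04,0,0,0,-1],[0,0,-0.07,0,0,0,-1],[0,0,-0.1,0,0,0,-1]], grip_force=80)

```text
clock: 9.18
position: [0.5323, 0.2312, 0.1555]
ee_rot: [-0.02, 1.0, -0.0, -0.0]
ft_force: [1.4, 0.1, -1.8]
grip_width: 0.127
grasp_force: 77.9
```

jog_arm(increments=[[0,0,-0.02,0,0,0,-1],[0,0,-0.035,0,0,0,-1],[0,0,-0.04,0,0,0,-1],[0,0,-0.04,0,0,0,-1]])

```text
clock: 9.52
position: [0.5334, 0.2319, 0.1957]
ee_rot: [-0.021, 1.0, 0.001, 0.001]
ft_force: [-0.1, 0.5, -3.0]
grip_width: 0.124
grasp_force: 78.0
```

```bash
python3 - <<'E'
from h import *
from workcell import get_obs
o=get_obs(); print(o["joint_pos"].round(2),o["position"].round(4),o["grip_width"],o["ft_force"].round(1))
plan([.476,-.238,.195],.0525,15,o)
E
```

```text
[-0.64  0.25  0.17  1.64 -0.04  1.25  1.16] [0.5334 0.2319 0.1957] 0.12391411705960417 [-0.1  0.5 -3. ]
shift [ 0.0767 -0.4671 -0.    ] turn [ 0.0011  0.0029 -0.0114] j7 1.16 rows: dist 11.352051035466319 ang 0.09490204178000929
[0.0051, -0.0311, -0.0, 0.0001, 0.0002, -0.0008]
[0.0102, -0.0623, -0.0, 0.0001, 0.0004, -0.0015]
[0.0153, -0.0934, -0.0, 0.0002, 0.0006, -0.0023]
[0.0204, -0.1246, -0.0, 0.0003, 0.0008, -0.003]
[0.0256, -0.1557, -0.0, 0.0004, 0.001, -0.0038]
[0.0307, -0.1869, -0.0, 0.0004, 0.0012, -0.0046]
[0.0358, -0.218, -0.0, 0.0005, 0.0014, -0.0053]
[0.0409, -0.2491, -0.0, 0.0006, 0.0016, -0.0061]
[0.046, -0.2803, -0.0, 0.0007, 0.0018, -0.0069]
[0.0511, -0.3114, -0.0, 0.0007, 0.002, -0.0076]
[0.0562, -0.3426, -0.0, 0.0008, 0.0022, -0.0084]
[0.0613, -0.3737, -0.0, 0.0009, 0.0024, -0.0091]
[0.0664, -0.4048, -0.0, 0.001, 0.0025, -0.0099]
[0.0715, -0.436, -0.0, 0.001, 0.0027, -0.0107]
[0.0767, -0.4671, -0.0, 0.0011, 0.0029, -0.0114]
```

jog_arm(increments=[[0.002,-0.012,0,0,0,0,-1],[0.006,-0.036,0,0,0,0,-1],[0.011,-0.066,0,0,0,0,-1],[0.016,-0.098,0,0,0,0,-1],[0.021,-0.13,0,0,0,0,-1]])

```text
clock: 9.93
position: [0.5158, 0.0985, 0.1925]
ee_rot: [-0.021, 1.0, -0.0, -0.001]
ft_force: [-0.0, -0.4, -1.6]
grip_width: 0.127
grasp_force: 78.0
```

jog_arm(increments=[[0.005,-0.032,0,0,0,0,-1],[0.0105,-0.064,0,0,0,0,-1],[0.016,-0.096,0,0,0,0,-1],[0.021,-0.128,0,0,0,0,-1],[0.026,-0.16,0,0,0,0,-1]])

```text
clock: 10.35
position: [0.4961, -0.0623, 0.1927]
ee_rot: [-0.02, 1.0, 0.0, -0.001]
ft_force: [0.9, 0.4, -2.3]
grip_width: 0.124
grasp_force: 78.0
```

jog_arm(increments=[[0.005,-0.032,0,0,0,0,-1],[0.0105,-0.064,0,0,0,0,-1],[0.016,-0.096,0,0,0,0,-1],[0.0215,-0.122,0,0,0,-0.005,-1],[0.026,-0.142,0,0,0,-0.011,-1]])

```text
clock: 10.77
position: [0.4754, -0.2061, 0.1927]
ee_rot: [-0.025, 1.0, 0.0, -0.001]
ft_force: [0.7, 0.5, -1.6]
grip_width: 0.127
grasp_force: 78.1
```

jog_arm(increments=[[0.002,-0.02,0,0,0,0,-1],[0.003,-0.034,0,0,0,0,-1],[0.003,-0.034,0,0,0,0,-1],[0.003,-0.034,0,0,0,0,-1]])

```text
clock: 11.1
position: [0.475, -0.2378, 0.1928]
ee_rot: [-0.025, 1.0, 0.0, -0.001]
ft_force: [-1.1, 0.2, -2.2]
grip_width: 0.126
grasp_force: 78.1
```

```bash
python3 - <<'E'
from h import *
from workcell import get_obs, optics
im=[]
for n,(x0,y0) in(("scene",(205,120)),("top",(330,150))):
    c=optics.camera(n); np.savez(n+"3.npz",**c); im.append(cv2.resize(c["color"][y0:y0+120,x0:x0+100],(400,480),interpolation=2))
cv2.imwrite("pics/s1.png",np.hstack(im)[...,::-1])
o=get_obs(); print(o["joint_pos"].round(2),o["position"].round(4),o["grip_width"],o["ft_force"].round(1),o["clock"])
plan([.476,-.238,.195],.0525,1,o)
E
```

```text
[-0.11  0.15  0.54  1.78 -0.08  1.23  2.07] [ 0.476  -0.2362  0.1932] 0.12957512494539772 [ 0.8  0.4 -2.1] 11.2
shift [ 0.0001 -0.0018 -0.0018] turn [ 0.001  -0.0005  0.0002] j7 2.07 rows: dist 0.060258663397180424 ang 0.008859768410576542
[0.0001, -0.0018, -0.0018, 0.001, -0.0005, 0.0002]
```

View pics/s1.png

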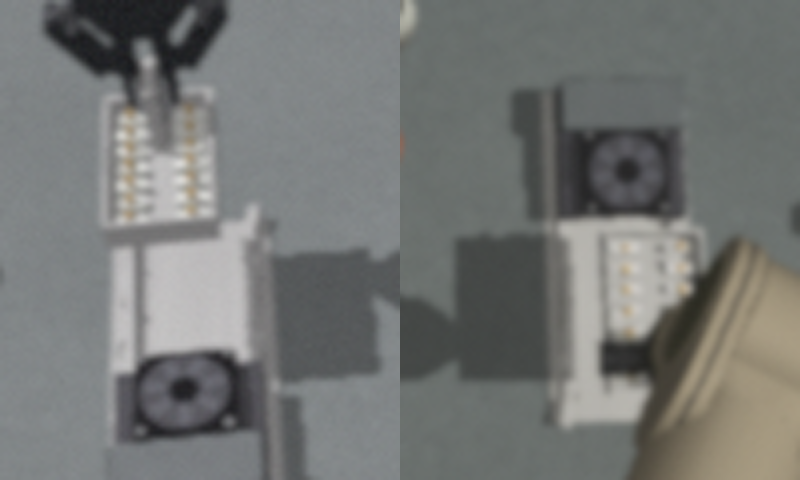

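The picture shows the carrier held level above the plate, with its nose towards the fan (scene crop nose edge at y≈225, fan at (185,390)). I'll measure its pose from depth before lowering.

```bash
python3 - <<'E'
from h import *
for n in("scene","top"):
    c=dict(np.load(n+"3.npz")); P=pts(c); x,y,z=P[...,0],P[...,1],P[...,2]
    m=(x>.42)&(x<.62)&(y>-.32)&(y<-.16)&(z>.155)&(z<.205)
    if n=="top": m&=(c["color"].sum(-1)>400)&(x>.48)
    m=cv2.morphologyEx(m.astype(np.uint8),cv2.MORPH_OPEN,np.ones((3,3)))>0
    print(n,rect(P,m),np.percentile(z[m],[5,50,95]).round(4))
    for xx in(.44,.48,.50,.52,.54,.56):
        k=m&(abs(x-xx)<.008); 
        if k.sum()>5: print(xx,k.sum(),"y",np.percentile(y[k],[1,99]).round(4),"mid",np.mean(np.percentile(y[k],[1,99])).round(4),"z",np.median(z[k]).round(4))
    k=m&(abs(y+.236)<.03); print("nose x",np.percentile(x[k],[1,99]).round(4))
    print("z tilt fit",np.linalg.lstsq(np.c_[x[m]-.5,y[m]+.236,np.ones(m.sum())],z[m],rcond=None)[0].round(4))
E
```

```text
scene (array([ 516.2, -237.8]), array([132.6,  80.3]), 3.34, 1030) [0.1652 0.1749 0.1882]
0.48 108 y [-0.2793 -0.2002] mid -0.2397 z 0.1756
0.5 143 y [-0.2784 -0.1996] mid -0.239 z 0.1751
0.52 120 y [-0.2769 -0.1976] mid -0.2372 z 0.172
0.54 123 y [-0.276  -0.1966] mid -0.2363 z 0.1731
0.56 70 y [-0.2751 -0.1955] mid -0.2353 z 0.1744
nose x [0.4503 0.5822]
z tilt fit [-0.0152 -0.006   0.1761]
top (array([ 538.1, -228.5]), array([83.5, 71.8]), 2.91, 492) [0.1616 0.1682 0.1857]
0.5 39 y [-0.2344 -0.1959] mid -0.2151 z 0.1688
0.52 79 y [-0.2512 -0.1946] mid -0.2229 z 0.1678
0.54 102 y [-0.2604 -0.1933] mid -0.2268 z 0.1678
0.56 110 y [-0.2608 -0.1916] mid -0.2262 z 0.1665
nose x [0.4985 0.5792]
z tilt fit [0.0573 0.1365 0.1665]
```

jog_arm(increments=[[0,0,0.025,0,0,0,-1],[0,0,0.055,0,0,0,-1],[0,0,0.085,0,0,0,-1],[0,0,0.11,0,0,0,-1],[0,0,0.125,0,0,0,-1]])

```text
clock: 11.62
position: [0.4752, -0.2351, 0.066]
ee_rot: [-0.027, 1.0, 0.001, -0.001]
ft_force: [-0.3, 0.3, -2.0]
grip_width: 0.126
grasp_force: 78.2
```

jog_arm(increments=[[0,0,0.006,0,0,0,-1],[0,0,0.012,0,0,0,-1],[0,0,0.018,0,0,0,-1],[0,0,0.024,0,0,0,-1],[0,0,0.024,0,0,0,-1]])

```text
clock: 12.03
position: [0.4767, -0.2367, 0.0446]
ee_rot: [-0.026, 1.0, 0.0, 0.0]
ft_force: [-0.3, 0.1, -2.1]
grip_width: 0.128
grasp_force: 78.2
```

```bash
python3 - <<'E'
from h import *
from workcell import get_obs
o=get_obs(); print(o["position"].round(4),o["ft_force"].round(1),o["grip_width"])
plan([.476,-.237,.036],.0525,1,o)
E
```

```text
[ 0.4767 -0.2367  0.0446] [-0.3  0.1 -2.1] 0.1283030474324644
shift [ 0.0007 -0.0003  0.0086] turn [0.0003 0.0007 0.0001] j7 2.17 rows: dist 0.2077380975461915 ang 0.006497381903794841
[0.0007, -0.0003, 0.0086, 0.0003, 0.0007, 0.0001]
```

jog_arm(increments=[[0,0,0.003,0,0,0,-1],[0,0,0.005,0,0,0,-1],[0,0,0.007,0,0,0,-1],[0,0,0.008,0,0,0,-1],[0,0,0.008,0,0,0,-1]])

```text
clock: 12.45
position: [0.4768, -0.2369, 0.037]
ee_rot: [-0.026, 1.0, 0.0, 0.0]
ft_force: [-0.1, -0.2, -2.8]
grip_width: 0.126
grasp_force: 78.2
```

jog_arm(increments=[[0,0,0.001,0,0,0,-1],[0,0,0.002,0,0,0,-1],[0,0,0.003,0,0,0,-1],[0,0,0.003,0,0,0,-1]])

```text
clock: 12.78
position: [0.4769, -0.237, 0.0363]
ee_rot: [-0.026, 1.0, 0.001, 0.001]
ft_force: [-12.7, 6.0, 29.7]
grip_width: 0.129
grasp_force: 83.1
```

jog_arm(increments=[[0,0,-0.0025,0,0,0,-1],[0,0,-0.0025,0,0,0,-1],[0,0,-0.0025,0,0,0,-1]])

```text
clock: 13.03
position: [0.4769, -0.237, 0.0366]
ee_rot: [-0.026, 1.0, -0.0, 0.001]
ft_force: [0.5, -0.8, -3.7]
grip_width: 0.13
grasp_force: 78.2
```

```bash
python3 - <<'E'
from h import *
from workcell import get_obs, optics
o=get_obs(); print(o["position"].round(4),o["ft_force"].round(1))
plan([.476+.08,-.237+.0042,.0365],.0525,1,o)
for n in("scene","top"):
    c=optics.camera(n); P=pts(c); x,y,z=P[...,0],P[...,1],P[...,2]
    m=(x>.42)&(x<.60)&(y>-.282)&(y<-.19)&(z>.014)&(z<.045)
    m=cv2.morphologyEx(m.astype(np.uint8),cv2.MORPH_OPEN,np.ones((3,3)))>0
    print(n,rect(P,m),np.percentile(z[m],[5,50,95]).round(4))
E
```

```text
[ 0.4769 -0.237   0.0366] [ 0.5 -0.8 -3.7]
shift [-0.0792  0.      0.0003] turn [-0.0001  0.0014 -0.0002] j7 2.17 rows: dist 1.8986814864281485 ang 0.011708387383674704
[-0.0792, 0.0, 0.0003, -0.0001, 0.0014, -0.0002]
scene (array([ 504. , -237.5]), array([104.9,  78.7]), 3.3, 228) [0.0152 0.0203 0.0319]
top (array([ 529.7, -232.8]), array([21.2, 83.8]), 33.02, 39) [0.0145 0.0183 0.0293]
```

jog_arm(increments=[[-0.008,0,0,0,0,0,-1],[-0.022,0,0,0,0,0,-1],[-0.038,0,0,0,0,0,-1],[-0.05,0,0,0,0,0,-1],[-0.06,0,0,0,0,0,-1]])

```text
clock: 13.55
position: [0.5376, -0.2336, 0.0365]
ee_rot: [-0.026, 1.0, 0.0, 0.0]
ft_force: [-3.0, 0.7, 3.4]
grip_width: 0.126
grasp_force: 78.8
```

jog_arm(increments=[[-0.007,0,0,0,0,0,-1],[-0.014,0,0,0,0,0,-1],[-0.021,0,0,0,0,0,-1],[-0.026,0,0,0,0,0,-1],[-0.026,0,0,0,0,0,-1]])

```text
clock: 13.97
position: [0.5636, -0.2321, 0.0365]
ee_rot: [-0.026, 1.0, 0.0, 0.001]
ft_force: [0.3, 0.5, -1.6]
grip_width: 0.127
grasp_force: 78.3
```

jog_arm(increments=[[-0.002,0,0,0,0,0,-1],[-0.004,0,0,0,0,0,-1],[-0.006,0,0,0,0,0,-1],[-0.008,0,0,0,0,0,-1],[-0.008,0,0,0,0,0,-1]])

```text
clock: 14.38
position: [0.571, -0.2319, 0.0367]
ee_rot: [-0.026, 1.0, 0.0, 0.001]
ft_force: [0.0, -0.1, -1.7]
grip_width: 0.124
grasp_force: 78.3
```

jog_arm(increments=[[-0.001,0,0,0,0,0,-1],[-0.002,0,0,0,0,0,-1],[-0.003,0,0,0,0,0,-1],[-0.004,0,0,0,0,0,-1]])

```text
clock: 14.72
position: [0.5747, -0.2319, 0.0367]
ee_rot: [-0.026, 1.0, 0.0, 0.001]
ft_force: [0.7, 0.8, -2.9]
grip_width: 0.124
grasp_force: 78.3
```

jog_arm(increments=[[-0.001,0,0,0,0,0,-1],[-0.002,0,0,0,0,0,-1],[-0.002,0,0,0,0,0,-1]])

```text
clock: 14.97
position: [0.5747, -0.2317, 0.0365]
ee_rot: [-0.026, 1.0, 0.001, -0.001]
ft_force: [-10.9, 2.5, 5.6]
grip_width: 0.13
grasp_force: 79.5
```

jog_arm(increments=[[0.001,0,0.001,0,0,0,-1],[0.001,0,0.001,0,0,0,-0.2],[0.001,0,0.001,0,0,0,-0.2],[0.001,0,0.001,0,0,0,-0.2],[0.001,0,0.001,0,0,0,-0.2]])

```text
clock: 15.38
position: [0.576, -0.2318, 0.0358]
ee_rot: [-0.026, 1.0, -0.0, 0.001]
ft_force: [-0.0, 0.3, 0.0]
grip_width: 0.397
grasp_force: 0.0
```

jog_arm(increments=[[0,0,-0.005,0,0,0,-0.2],[0,0,-0.02,0,0,0,-0.2],[0,0,-0.05,0,0,0,-0.2],[0,0,-0.09,0,0,0,-0.2],[0,0,-0.13,0,0,0,-0.2]])

```text
clock: 15.8
position: [0.5748, -0.2318, 0.167]
ee_rot: [-0.026, 1.0, 0.0, -0.0]
ft_force: [1.0, 0.6, 1.1]
grip_width: 0.402
grasp_force: 0.0
```

jog_arm(increments=[[0.03,0,-0.03,0,0,0,-0.2],[0.06,0,-0.05,0,0,0,-0.2],[0.09,0,-0.06,0,0,0,-0.2],[0.12,0,-0.06,0,0,0,-0.2],[0.12,0,-0.06,0,0,0,-0.2]])

```text
clock: 16.22
position: [0.4513, -0.2401, 0.227]
ee_rot: [-0.024, 1.0, 0.0, 0.001]
ft_force: [0.9, -0.8, 0.1]
grip_width: 0.404
grasp_force: 0.0
```

```bash
python3 - <<'E'
from h import *
from workcell import get_obs, optics
im=[]
for n,(x0,y0) in(("scene",(205,150)),("top",(340,150))):
    c=optics.camera(n); im.append(cv2.resize(c["color"][y0:y0+120,x0:x0+100],(400,480),interpolation=2))
    P=pts(c); x,y,z=P[...,0],P[...,1],P[...,2]
    f=(x>.52)&(x<.602)&(y>-.26)&(y<-.2)&(z>.058)&(z<.08)&(c["color"].sum(-1)>250); print(n,"fin",rect(P,f),np.median(z[f]))
    m=(x>.48)&(x<.59)&(y>-.282)&(y<-.19)&(z>.022)&(z<.045); print("tray",rect(P,m),np.median(z[m]))
    h=(abs(z-.076)<.012)&(x>.4)&(x<.455)&(y>.15)&(y<.3); print("handle",rect(P,h))
cv2.imwrite("pics/e1.png",np.hstack(im)[...,::-1]); print(get_obs()["ft_force"].round(1))
E
```

```text
scene fin (array([ 581.1, -231.7]), array([52.3, 21.6]), 19.93, 60) 0.06964689299962659
tray (array([ 533.8, -236.1]), array([ 89.5, 104.9]), 89.38, 90) 0.028344413932548617
handle (array([443.5, 232.2]), array([110.8,  21.8]), 88.15, 119)
top fin (array([ 574.6, -232.3]), array([38.6, 12.7]), 4.13, 46) 0.06770860761206461
tray (array([ 569.7, -236.1]), array([90.8, 39.9]), 89.54, 73) 0.02785203308500608
handle (array([444. , 234.9]), array([112.3,  20.8]), 89.69, 125)
[0.1 0.4 0.3]
```

View pics/e1.png

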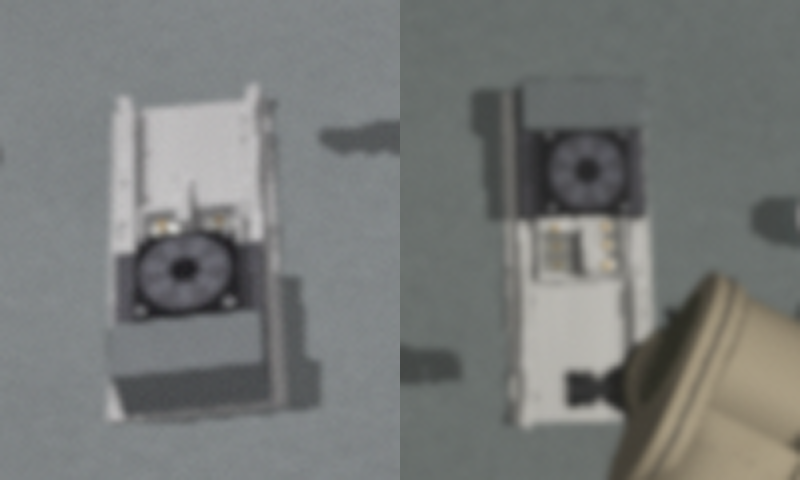

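The carrier lies under the bridge with its fin in front of the mouth (top crop (580,250)). The fin measures 0.106 m from the stop, where 0.105 m is expected. The drawer handle is still at x≈0.44 and the arm is clear.

```bash
python3 -c "
from workcell import workorder
print(workorder.hand_in())"
```

```text
the job is handed in; nothing more can be done
None
```

I handed the job in at about 16 s of the 69 s allowed: the drawer is open to its stop, and the carrier lies level between the rails, under the bridge, with its nose against the end stop; the hand-in returned no verdict.

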